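# Set the spray-bench air valve: shut it, then back it off two turns

## Task

The air valve on the glazing bench was left open by some unknown amount: take the upright crank handle of its handwheel and turn the wheel clockwise (seen from above) until it comes up against its stop, fully closed, and keep it there for a moment. Then back it off exactly two full turns counter-clockwise and finish there still holding the crank handle gripped between the fingers; do not let go. Leave the white mug, bowl and vase around the valve standing where they are.

Things in the scene. Friction and masses are not known exactly. Their poses are not given: they have to be found in the camera images.
- handwheel (a joint): opening angle of the valve's handwheel, rad: 0 is fully closed against the stop; it grows counter-clockwise seen from above, and two full turns open is 12.57. At the start it is anywhere from about 0.35 to 1.35 turns open. The far stop is at 22 rad. The wheel turns on a fixed vertical axis, does not rise, and stays where it is left; friction resists with about 0.2 N m (some 3 N at the handle), a little more when turned fast.
- wheel_center (a point): centre of the handwheel, on its vertical turning axis, at the height of the middle of its rim (150 mm above the bench). It is fixed to the valve and does not turn. The grey wheel is a flat ring of 65 mm radius (to the middle of its 14 mm round rim) with a hub and three spokes; nothing of the hub stands more than 16 mm above this point.
- handle_mid (a point): a point on the crank handle's own axis, 42 mm above the wheel's centre height, 65 mm out from the wheel's axis; it travels round with the wheel. It is 26 mm below the handle's top end.
- crank_handle: the black upright crank handle on the rim of the wheel: a smooth round vertical cylinder 20 mm in diameter and 58 mm tall, standing on the rim, from 160 to 218 mm above the bench. Origin at its lower end on its axis, z up. It spins freely about its own vertical axis, so a gripper that holds it need not turn as it goes round. It is at the end of one of the three spokes.
- valve: the fixed brass valve on a dark steel floor plate 110 x 260 x 8 mm with two pipe risers and a round gauge (top 136 mm above the bench) at its +y end; bolted down. Origin on the bench under the wheel's axis, x across the pipe, y along it, z up. At joint value 0 the crank handle lies towards the valve's +x.
- mug: bystander: white ceramic mug, 80 mm across and 95 mm tall with a handle at its +y side, standing beside the valve. Origin at the centre of its underside, z up.
- bowl: bystander: white ceramic bowl, 130 mm across and 50 mm tall, standing beside the valve. Origin at the centre of its underside, z up.
- vase: bystander: white egg-shaped ceramic vase, 86 mm across and 112 mm tall, standing beyond the valve. Origin at the centre of its underside, z up.

How it is judged:
By the outcome, as a careful person would: the job done as asked, in the order asked, and still so for the second after the job is handed in, while the arm keeps its last pose, push and grip.
It also fails if it takes over 72 s, if anything falls off the work surface, if the arm or the gripper's body presses on something with over 40 N, if the wrist force passes 120 N, or if a joint passes its speed limit or range.

## Robot

A 7-joint arm with a two-finger parallel gripper is mounted at the origin on the work surface. World frame = base frame: x ahead of the robot, y to its left, z up, the work surface at z = 0. Lengths are in mm, angles in rad, forces in N, time in s.
With the tool pointing down it reaches from about 400 to 875 mm from the base axis. Payload 4.4 kg.
Tool frame: the origin (TCP) lies at the very end of the fingers, on their centre line; the grasp point (between the pads) lies 19 mm behind it; y points along the fingers, z is the direction in which the jaws open and shut, and the axes are right-handed (so a half turn about y gives the same grasp; the last joint's range is limited). The gripper opens to 85 mm and grips with 20 to 120 N. Pads are 22 mm wide; open, the fingers measure 114 mm over their backs; the gripper's body (76 mm by 85 mm) begins 54 mm behind the grasp point. The pads swing forward as they close: fully open they stand 13 mm farther back than shut.
Start: joints at [-0.066, 0.628, 0.038, 1.517, -0.027, 0.996, -0.02], TCP at [650.014, 0.027, 231.313] pointing down, gripper open.
Joint ranges: [-3.06, 3.06], [-0.37, 2.12], [-1.25, 1.32], [0.18, 2.47], [-1.1, 4.24], [0.23, 1.98], [-2.94, 2.94]. Speed limits (rad/s): [2.57, 2.57, 3.14, 3.14, 3.14, 3.14, 3.14].

## Interface

Orientations are given as [roll, pitch, yaw] about the fixed x, y, z axes, in that order (R = Rz(yaw) Ry(pitch) Rx(roll)).
In Python, from cell import * gives the robot as it stands.
- The arm moves only by the tool apply_moves, never from a script. Its argument "targets" is a list of rows, each a list of 6 numbers: the shift along the tool's x, y, z in units of 40 mm (1.0 is 40 mm), then the turn, a rotation vector about the tool's x, y, z in units of 8 degrees (1.0 is 8 degrees). A call has 1 to 12 rows; each row shifts and turns the commanded pose from where the row before left it, along the tool's axes as they then stand; what a row does not reach is not made up. A row lasts 1/8 s, in which the tool goes at most 62.5 mm and 10.7 degrees, less where a joint would pass 70% of its speed; a pose out of reach is approached as far as the arm can. A call is refused whole if a number of a shift passes 1 or a number of a turn 1, either way. A call with a gripper value outside its range is refused whole. "jaw" is the gripper command: -1 is shut, 1 is fully open, values between are in proportion, set as the call begins (left out, the last holds). The fingers move at their own pace and stop on an object; the grip force is fixed at half the most. Time passes only in rows, so rows that do not move let the fingers close. It gives the time, the measured TCP pose, the force and the opening at its end, in the units of the state.
- read_state(): the state, without advancing time (a new reading comes with each control period).
- get_image(name): name is "scene" or "side" or "wrist"; returns the picture (384x512x3 uint8, red, green, blue); there is no depth.
- calibration(name): a dict with "fx", "fy", "cx", "cy" (pixels), "world_from_camera" (4x4, takes a point from camera to world coordinates). Camera axes: x right, y down, z forward; pixel columns grow to the right and rows downward; lengths in mm; the calibration is good to about 2 mm. A picture is of the moment at which its call begins: read the wrist's pose just before it. calibration takes no time and is no camera call; for the wrist camera it gives the pose at the moment of the call.
- finish_job(): hands the job in, once; it reports no verdict.
The state is a dict: "clock": time; "qpos": joint angles; "qd": joint speeds; "tau": joint torques, N m; "eef_pos": TCP position; "tool_rot": TCP orientation; "force": force on the tool from outside, world axes, zero at the start; "torque": the same for the moment, N m; "width": finger opening in mm.
Only numpy, scipy, OpenCV 4.12 (cv2) and the standard library are available. Lean on these libraries where they do the work, as an engineer would, in place of code of your own. Each camera call takes 0.05 s, during which the arm holds its last target. There are 200 camera calls.

## Working session

There is one attempt and no reset: what is moved stays moved. The work goes in short steps, Python scripts to look and compute and a tool call to move; the robot and the scene stay as the last step left them, time stands still between calls to the robot, and variables do not carry over. Pictures are saved under pics/ and viewed, about 8 in all and at most 12, crops included, and the job is handed in when it is done.

Besides the shell and the picture viewer there is one more tool, called after "Emit:" as name(argument=value, ...), one argument or row to a line, values as JSON. apply_moves: Moves the arm, as the interface text tells. Its arguments: {"type":"object","properties":{"targets":{"type":"array"},"jaw":{"type":"number"}},"required":["targets"]}

```bash
mkdir -p pics; ls; python3 - <<'E'
from cell import *
import cv2,numpy as np
s=read_state();print(s)
for n in("scene","side","wrist"):
    c=calibration(n);print(n,c["fx"],c["cx"],c["cy"],np.round(c["world_from_camera"],3).tolist())
a=[get_image(n)[:,:,::-1] for n in("scene","side","wrist")]
for n,i in zip(("scene","side","wrist"),a): cv2.imwrite(f"pics/{n}0.png",i)
E
```

```text
pics
{'clock': 0.0, 'qpos': array([-0.06579344,  0.6293411 ,  0.03842505,  1.51833492, -0.02700765,
        0.99629588, -0.01998276]), 'qd': array([ 0.0027252 ,  0.00020653,  0.00048782,  0.0007747 , -0.00100394,
       -0.00028964,  0.00037714]), 'tau': array([-1.11932164e-03, -5.63405585e+01,  1.22606792e+00, -1.93450052e+01,
        1.09587883e-02,  1.05136272e-02, -8.84369996e-06]), 'eef_pos': array([6.49394181e+02, 3.77459486e-02, 2.30402609e+02]), 'tool_rot': array([-1.57265822e+00, -7.25006681e-06, -1.57077539e+00]), 'force': array([-0.22436987,  0.62205075,  0.72364908]), 'torque': array([0.00245855, 0.02590677, 0.00476974]), 'width': 85.23082896676077}
scene 431.44440823981876 258.6024685492836 197.97009481221153 [[-0.658, 0.449, -0.604, 1297.366], [0.753, 0.376, -0.541, 652.467], [-0.015, -0.811, -0.585, 843.265], [0.0, 0.0, 0.0, 1.0]]
side 405.9831343455009 259.0560054370244 190.85637536731647 [[0.772, -0.419, 0.478, 128.477], [-0.635, -0.528, 0.564, -521.661], [0.016, -0.739, -0.674, 773.277], [0.0, 0.0, 0.0, 1.0]]
wrist 307.2887758050079 261.79488680719624 190.95076992399433 [[1.0, 0.0, -0.002, 649.715], [-0.0, -0.964, -0.266, 66.607], [-0.002, 0.266, -0.964, 372.604], [0.0, 0.0, 0.0, 1.0]]
```

```bash
cd pics; python3 -c "
import cv2,numpy as np
a=[cv2.imread(f'{n}0.png') for n in('scene','side','wrist')]
cv2.imwrite('m0.png',cv2.resize(np.hstack(a[:2]),(800,300)))
"
```

```text
(no output)
```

View pics/scene0.png

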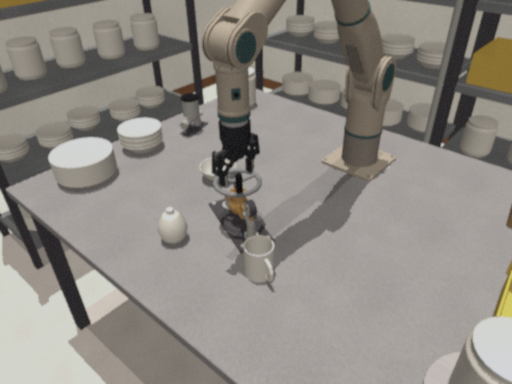

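View pics/side0.png

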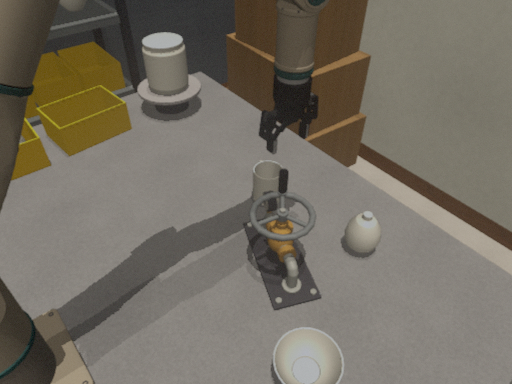

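Scene: wheel about (238,183), with the gripper just behind it. Side: wheel centred about (283,215), black handle from (283,170) down to (284,192), mug, vase and bowl around it.

```bash
cat > h.py <<'E'
import numpy as np,cv2
from cell import *
def ray(n,u,v,c=None):
    c=c or calibration(n);M=np.array(c["world_from_camera"])
    d=M[:3,:3]@[(u-c["cx"])/c["fx"],(v-c["cy"])/c["fy"],1];return M[:3,3],d/np.linalg.norm(d)
def plane(n,u,v,z,c=None):
    o,d=ray(n,u,v,c);return o+d*(z-o[2])/d[2]
def tri(*r):
    A=0;b=0
    for o,d in r:
        P=np.eye(3)-np.outer(d,d);A=A+P;b=b+P@o
    x=np.linalg.solve(A,b);return x,[np.linalg.norm((np.eye(3)-np.outer(d,d))@(x-o)) for o,d in r]
def proj(n,p,c=None):
    c=c or calibration(n);q=np.linalg.inv(np.array(c["world_from_camera"]))@np.r_[p,1]
    return c["fx"]*q[0]/q[2]+c["cx"],c["fy"]*q[1]/q[2]+c["cy"]
E
python3 - <<'E'
from h import *
print(plane("side",283,215,150),plane("scene",238,183,150),tri(ray("side",283,215),ray("scene",238,183)))
print("htop",plane("side",283,172,218),"hbot",plane("side",284,192,160))
print("vase",plane("side",362,250,0),"mug",plane("side",266,200,0),"bowl",plane("side",307,370,0))
print(proj("wrist",plane("side",283,215,150)))
a=cv2.resize(cv2.imread("pics/side0.png")[150:310,230:330],None,fx=3.5,fy=3.5,interpolation=3)
b=cv2.resize(cv2.imread("pics/scene0.png")[130:290,190:290],None,fx=3.5,fy=3.5,interpolation=3)
cv2.imwrite("pics/crop0.png",np.hstack([a,b]))
E
```

```text
[561.55648645 -91.4446992  150.        ] [563.98417424 -82.13288335 150.        ] (array([562.15723463, -87.41251292, 146.65117425]), [np.float64(2.437259211013809), np.float64(2.4372592110136435)])
htop [600.13336333 -42.79471714 218.        ] hbot [604.33371792 -46.3152938  160.        ]
vase [ 737.51696559 -197.65588728    0.        ] mug [667.60422446  84.31775877   0.        ] bowl [ 425.9428166  -323.57394289    0.        ]
(np.float64(156.54884743844605), np.float64(302.4050403702352))
```

View pics/crop0.png

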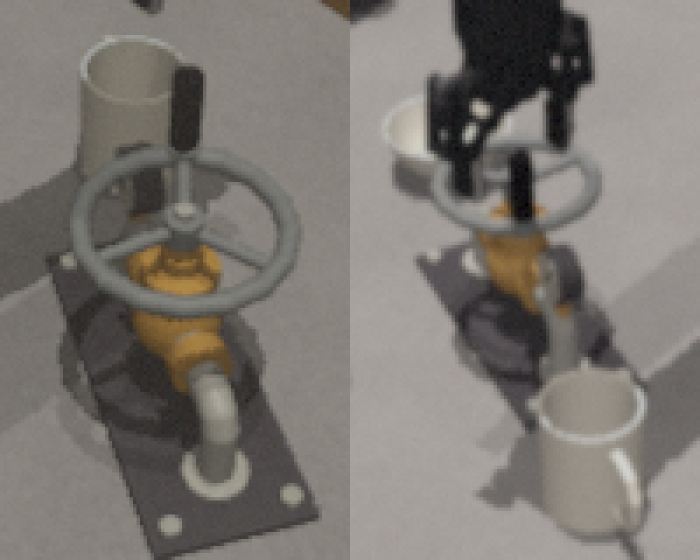

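View pics/wrist0.png

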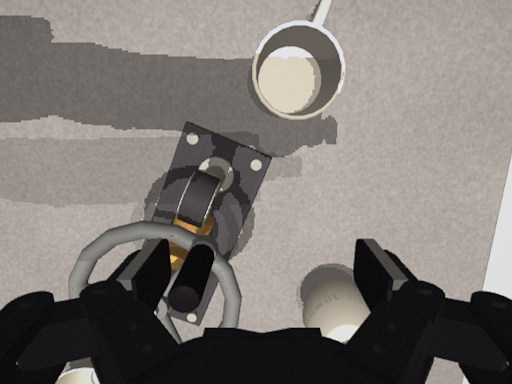

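Crops: side view handle top (284,171), bottom (283,191), ring centre (283,216); scene handle top (238,174), bottom (239,192), ring centre (238,184). Wrist: handle leaning from (205,247) at its foot to (187,291) at its top.

```bash
python3 - <<'E'
from h import *
np.set_printoptions(suppress=True,precision=1)
print("wheel",tri(ray("side",283.1,216),ray("scene",237.7,184.3)))
W=plane("side",283.1,216,150);print(W, plane("scene",237.7,184.3,150))
print("top",tri(ray("side",284.3,171),ray("scene",238.3,174.5),ray("wrist",187,292)))
print("top ss",tri(ray("side",284.3,171),ray("scene",238.3,174.5)))
print("planes",[plane(n,u,v,218)[:2] for n,u,v in(("side",284.3,171),("scene",238.3,174.5),("wrist",187,292))])
print("bot",tri(ray("side",282.6,191),ray("scene",239.1,192)))
print("gauge mug", plane("wrist",200,195,130))
print([plane("wrist",u,v,8)[:2] for u,v in((192,139),(256,165),(192,318))])
# ring silhouette extremes, wrist
im=cv2.imread("pics/side0.png")
hs=im.astype(int)
# black handle axis, wrist
g=cv2.imread("pics/wrist0.png").max(2);m=(g<45).astype(np.uint8)[230:310,150:225]
n,l,st,c=cv2.connectedComponentsWithStats(m)
for i in range(1,n):
    if st[i,4]>200: print(st[i]+[150,230,0,0,0],c[i]+[150,230])
E
```

```text
wheel (array([563.3, -87.3, 142.7]), [np.float64(2.09937599094555), np.float64(2.0993759909457195)])
[559.7 -93.8 150. ] [569.4 -78.2 150. ]
top (array([605.6, -39. , 216.1]), [np.float64(1.4572761625821762), np.float64(1.4827492523656733), np.float64(1.1628994431791124)])
top ss (array([604.9, -40. , 216.6]), [np.float64(1.1891203248016735), np.float64(1.1891203248016282)])
planes [array([604.6, -42. ]), array([605.6, -37.6]), array([606.6, -36.3])]
bot (array([604.4, -40.3, 158.8]), [np.float64(0.8445471906966754), np.float64(0.8445471906966888)])
gauge mug [598.7  -3.8 130. ]
[array([567.2,  29.5]), array([642.4,  -1.5]), array([ 552.3, -217.1])]
[ 150  239   21   71 1107] [159. 272.]
[ 167  244   47   66 1912] [191.5 278.7]
```

Handle axis about (605,-39.5), standing 160–217 mm; wheel centre about (562,-87). Plate bolts give valve yaw about -22°, so the handle sits ~70° past closed: about 1.2 turns open, given the range. Move over the handle first, then check.

Emit:
apply_moves(
  targets=[
    [0.25,0,-0.28,0,0,0],
    [0.25,0,-0.28,0,0,0],
    [0.25,0,-0.28,0,0,0],
    [0.24,0,-0.27,0,0,0],
    [0,0,0,0,0,0],
    [0,0,0,0,0,0],
  ],
  jaw=1,
)

```text
clock: 0.9
eef_pos: [606.0, -39.2, 231.5]
tool_rot: [-1.57, 0.001, -1.571]
force: [0.7, 0.4, -0.1]
width: 85.2
```

```bash
python3 - <<'E'
from h import *
s=read_state();print(s["eef_pos"],s["tool_rot"],s["clock"])
c=calibration("wrist");i=get_image("wrist")[:,:,::-1];cv2.imwrite("pics/w1.png",i)
print(proj("wrist",[605,-39.5,217],c),proj("wrist",[605,-39.5,160],c))
E
```

```text
[606.01100749 -39.18034404 231.52328339] [-1.56992803e+00  5.45467318e-04 -1.57052004e+00] 0.9
(np.float64(259.73948537250754), np.float64(232.59280256854547)) (np.float64(260.157323785097), np.float64(201.62843341522884))
```

View pics/w1.png

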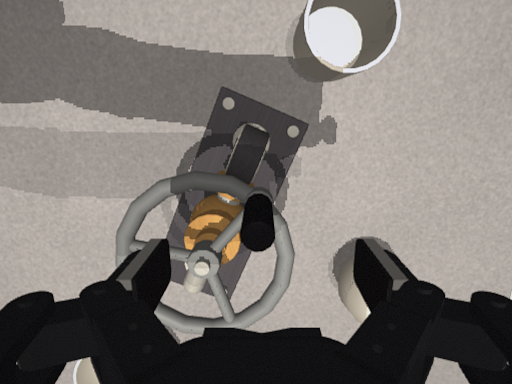

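Handle top is at (258,234), against a predicted (260,233), centred between the pads. Hub is at about (203,260). Descend and grip.

Emit:
apply_moves(
  targets=[
    [0,0.35,0,0,0,0],
    [0,0.35,0,0,0,0],
    [0,0.35,0,0,0,0],
    [0,0.35,0,0,0,0],
    [0,0,0,0,0,0],
  ],
)

```text
clock: 1.58
eef_pos: [604.6, -39.5, 173.6]
tool_rot: [-1.574, 0.0, -1.571]
force: [-0.5, -0.8, -0.1]
width: 85.1
```

Emit:
apply_moves(
  targets=[
    [0,0,0,0,0,0],
    [0,0,0,0,0,0],
    [0,0,0,0,0,0],
    [0,0,0,0,0,0],
    [0,0,0,0,0,0],
    [0,0,0,0,0,0],
    [0,0,0,0,0,0],
    [0,0,0,0,0,0],
  ],
  jaw=-1,
)

```text
clock: 2.58
eef_pos: [605.1, -39.8, 175.8]
tool_rot: [-1.572, -0.0, -1.571]
force: [-2.9, -0.5, 5.3]
width: 19.0
```

```bash
python3 - <<'E'
from h import *
s=read_state();print(s["eef_pos"],s["force"],s["width"],s["clock"])
# hub centre from w1 (camera shift since then)
c=calibration("wrist");M=np.array(c["world_from_camera"]).copy();M[:3,3]+=np.array([606.0,-39.2,231.5])-s["eef_pos"];c["world_from_camera"]=M
print(plane("wrist",203,260,163,c),plane("wrist",203,266,163,c))
E
```

```text
[605.10642478 -39.77382869 175.78533598] [-2.86621102 -0.48381296  5.32409556] 19.006917305338092 2.575
[561.46481812 -84.99724445 163.        ] [561.20621248 -90.05762704 163.        ]
```

```bash
cat >> h.py <<'E'
def arc(C,a0,step,n,R=65,start=None):
    """rows for the arc; start = commanded xy"""
    p=np.array(start if start is not None else C+R*np.array([np.cos(np.radians(a0)),np.sin(np.radians(a0))]),float);out=[]
    for k in range(1,n+1):
        a=np.radians(a0+step*k);q=C+R*np.array([np.cos(a),np.sin(a)]);d=q-p
        r=[round(-d[1]/40,2),0,round(d[0]/40,2),0,0,0];out.append(r);p=p+np.array([r[2],-r[0]])*40
    print(out,"end",p)
E
python3 - <<'E'
from h import *
C=np.array([562,-87.3]);arc(C,47.6,-10,6);arc(C,-12.4,-10,12)
E
```

```text
[[np.float64(0.21), 0, np.float64(0.19), 0, 0, 0], [np.float64(0.24), 0, np.float64(0.15), 0, 0, 0], [np.float64(0.26), 0, np.float64(0.11), 0, 0, 0], [np.float64(0.28), 0, np.float64(0.06), 0, 0, 0], [np.float64(0.28), 0, np.float64(0.02), 0, 0, 0], [np.float64(0.28), 0, np.float64(-0.04), 0, 0, 0]] end [ 625.42965519 -101.30040286]
[[np.float64(0.27), 0, np.float64(-0.08), 0, 0, 0], [np.float64(0.25), 0, np.float64(-0.14), 0, 0, 0], [np.float64(0.23), 0, np.float64(-0.17), 0, 0, 0], [np.float64(0.19), 0, np.float64(-0.21), 0, 0, 0], [np.float64(0.15), 0, np.float64(-0.23), 0, 0, 0], [np.float64(0.11), 0, np.float64(-0.27), 0, 0, 0], [np.float64(0.06), 0, np.float64(-0.27), 0, 0, 0], [np.float64(0.01), 0, np.float64(-0.29), 0, 0, 0], [np.float64(-0.03), 0, np.float64(-0.28), 0, 0, 0], [np.float64(-0.09), 0, np.float64(-0.27), 0, 0, 0], [np.float64(-0.13), 0, np.float64(-0.25), 0, 0, 0], [np.float64(-0.17), 0, np.float64(-0.22), 0, 0, 0]] end [ 518.28369809 -135.25779627]
```

Emit:
apply_moves(
  targets=[
    [0.21,0,0.19,0,0,0],
    [0.24,0,0.15,0,0,0],
    [0.26,0,0.11,0,0,0],
    [0.28,0,0.06,0,0,0],
    [0.28,0,0.02,0,0,0],
    [0.28,0,-0.04,0,0,0],
    [0,0,0,0,0,0],
  ],
)

```text
clock: 3.45
eef_pos: [623.8, -101.8, 175.8]
tool_rot: [-1.573, 0.001, -1.572]
force: [-5.3, 0.4, 7.2]
width: 18.9
```

Emit:
apply_moves(
  targets=[
    [0.27,0,-0.08,0,0,0],
    [0.25,0,-0.14,0,0,0],
    [0.23,0,-0.17,0,0,0],
    [0.19,0,-0.21,0,0,0],
    [0.15,0,-0.23,0,0,0],
    [0.11,0,-0.27,0,0,0],
    [0,0,0,0,0,0],
  ],
)

```text
clock: 4.32
eef_pos: [580.3, -149.0, 175.8]
tool_rot: [-1.572, 0.001, -1.571]
force: [-2.5, 4.3, 7.3]
width: 18.5
```

Emit:
apply_moves(
  targets=[
    [0.06,0,-0.27,0,0,0],
    [0.01,0,-0.29,0,0,0],
    [-0.03,0,-0.28,0,0,0],
    [-0.09,0,-0.27,0,0,0],
    [-0.13,0,-0.25,0,0,0],
    [-0.17,0,-0.22,0,0,0],
    [0,0,0,0,0,0],
  ],
)

```text
clock: 5.2
eef_pos: [516.6, -135.1, 175.7]
tool_rot: [-1.572, 0.0, -1.571]
force: [0.1, 1.3, 8.5]
width: 18.8
```

```bash
python3 - <<'E'
from h import *
from scipy.optimize import least_squares as L
P=np.array([(605.1,-39.8),(623.8,-101.8),(580.3,-149),(516.6,-135.1)])
r=L(lambda c:np.hypot(*(P-c[:2]).T)-65,[562,-87]);print(r.x,r.fun)
r=L(lambda c:np.hypot(*(P-c[:2]).T)-c[2],[562,-87,65]);print(r.x,r.fun)
C=r.x[:2];print(np.degrees(np.arctan2(*(P-C).T[::-1])))
C=np.array([561.,-87]);arc(C,-132.4,-10,12,start=[518.3,-135.2])
arc(C,107.6,-10,12)
E
```

```text
[560.47861941 -87.10163533] [ 0.02701217  0.00491646 -0.00542579  0.03211708]
[560.45322005 -87.07808499  65.02985658] [-0.0025371   0.0051287  -0.00510566  0.00251405]
[  46.63961641  -13.08340278  -72.22866884 -132.40207272]
[[np.float64(-0.21), 0, np.float64(-0.22), 0, 0, 0], [np.float64(-0.24), 0, np.float64(-0.15), 0, 0, 0], [np.float64(-0.26), 0, np.float64(-0.11), 0, 0, 0], [np.float64(-0.28), 0, np.float64(-0.06), 0, 0, 0], [np.float64(-0.28), 0, np.float64(-0.02), 0, 0, 0], [np.float64(-0.28), 0, np.float64(0.04), 0, 0, 0], [np.float64(-0.27), 0, np.float64(0.09), 0, 0, 0], [np.float64(-0.26), 0, np.float64(0.13), 0, 0, 0], [np.float64(-0.22), 0, np.float64(0.17), 0, 0, 0], [np.float64(-0.19), 0, np.float64(0.21), 0, 0, 0], [np.float64(-0.16), 0, np.float64(0.23), 0, 0, 0], [np.float64(-0.1), 0, np.float64(0.27), 0, 0, 0]] end [541.5 -25.2]
[[np.float64(-0.06), 0, np.float64(0.28), 0, 0, 0], [np.float64(-0.01), 0, np.float64(0.28), 0, 0, 0], [np.float64(0.03), 0, np.float64(0.28), 0, 0, 0], [np.float64(0.09), 0, np.float64(0.27), 0, 0, 0], [np.float64(0.13), 0, np.float64(0.25), 0, 0, 0], [np.float64(0.17), 0, np.float64(0.23), 0, 0, 0], [np.float64(0.21), 0, np.float64(0.19), 0, 0, 0], [np.float64(0.24), 0, np.float64(0.15), 0, 0, 0], [np.float64(0.26), 0, np.float64(0.11), 0, 0, 0], [np.float64(0.27), 0, np.float64(0.06), 0, 0, 0], [np.float64(0.29), 0, np.float64(0.01), 0, 0, 0], [np.float64(0.28), 0, np.float64(-0.03), 0, 0, 0]] end [ 624.5459571  -101.04260659]
```

Fit gives centre (560.5,-87.1), R 65.0, residuals under 0.01 mm. It passed -22° without stopping, so the stop is one turn on, as expected.

Emit:
apply_moves(
  targets=[
    [-0.21,0,-0.22,0,0,0],
    [-0.24,0,-0.15,0,0,0],
    [-0.26,0,-0.11,0,0,0],
    [-0.28,0,-0.06,0,0,0],
    [-0.28,0,-0.02,0,0,0],
    [-0.28,0,0.04,0,0,0],
    [-0.27,0,0.09,0,0,0],
    [-0.26,0,0.13,0,0,0],
    [-0.22,0,0.17,0,0,0],
    [-0.19,0,0.21,0,0,0],
    [-0.16,0,0.23,0,0,0],
    [-0.1,0,0.27,0,0,0],
  ],
)

```text
clock: 6.7
eef_pos: [538.2, -26.0, 175.7]
tool_rot: [-1.576, -0.001, -1.571]
force: [-4.2, 0.3, 13.6]
width: 18.5
```

Emit:
apply_moves(
  targets=[
    [-0.06,0,0.28,0,0,0],
    [-0.01,0,0.28,0,0,0],
    [0.03,0,0.28,0,0,0],
    [0.09,0,0.27,0,0,0],
    [0.13,0,0.25,0,0,0],
    [0.17,0,0.23,0,0,0],
    [0.21,0,0.19,0,0,0],
    [0.24,0,0.15,0,0,0],
    [0,0,0,0,0,0],
  ],
)

```text
clock: 7.82
eef_pos: [618.2, -57.5, 175.8]
tool_rot: [-1.571, 0.0, -1.571]
force: [2.4, 0.8, 6.5]
width: 18.5
```

Emit:
apply_moves(
  targets=[
    [0.26,0,0.11,0,0,0],
    [0.27,0,0.06,0,0,0],
    [0.29,0,0.01,0,0,0],
    [0,0,0,0,0,0],
    [0,0,0,0,0,0],
  ],
)

```text
clock: 8.45
eef_pos: [625.2, -91.0, 175.8]
tool_rot: [-1.571, -0.001, -1.571]
force: [2.5, -0.7, 7.5]
width: 18.6
```

```bash
python3 - <<'E'
from h import *
s=read_state();d=s["eef_pos"][:2]-[560.45,-87.1];print(s["eef_pos"],s["force"],s["clock"],np.hypot(*d),np.degrees(np.arctan2(d[1],d[0])))
E
```

```text
[625.24082781 -91.03222955 175.79416534] [ 2.50526548 -0.69757981  7.52113109] 8.45 64.91004388782314 -3.4730863934916414
```

Emit:
apply_moves(
  targets=[
    [0.11,0,-0.01,0,0,0],
    [0.11,0,-0.02,0,0,0],
    [0.11,0,-0.03,0,0,0],
    [0.1,0,-0.03,0,0,0],
    [0,0,0,0,0,0],
    [0,0,0,0,0,0],
  ],
)

```text
clock: 9.2
eef_pos: [622.1, -107.2, 175.8]
tool_rot: [-1.57, -0.0, -1.571]
force: [4.1, 0.7, 5.4]
width: 18.8
```

Emit:
apply_moves(
  targets=[
    [0.05,0,-0.02,0,0,0],
    [0.05,0,-0.02,0,0,0],
    [0,0,0,0,0,0],
    [0,0,0,0,0,0],
  ],
)

```text
clock: 9.7
eef_pos: [620.8, -110.9, 175.8]
tool_rot: [-1.569, 0.0, -1.57]
force: [3.8, 1.2, 6.6]
width: 18.5
```

Emit:
apply_moves(
  targets=[
    [0.05,0,-0.02,0,0,0],
    [0.05,0,-0.02,0,0,0],
    [0,0,0,0,0,0],
    [0,0,0,0,0,0],
  ],
)

```text
clock: 10.2
eef_pos: [620.1, -112.4, 175.8]
tool_rot: [-1.568, 0.003, -1.569]
force: [6.5, 4.5, 5.0]
width: 18.7
```

Emit:
apply_moves(
  targets=[
    [0.05,0,-0.02,0,0,0],
    [0.05,0,-0.02,0,0,0],
    [0,0,0,0,0,0],
    [0,0,0,0,0,0],
  ],
)

```text
clock: 10.7
eef_pos: [620.1, -112.6, 175.9]
tool_rot: [-1.565, 0.007, -1.566]
force: [8.8, 10.1, 3.9]
width: 18.9
```

Emit:
apply_moves(
  targets=[
    [0.05,0,-0.02,0,0,0],
    [0.05,0,-0.02,0,0,0],
    [0,0,0,0,0,0],
    [0,0,0,0,0,0],
    [0,0,0,0,0,0],
    [0,0,0,0,0,0],
    [0,0,0,0,0,0],
    [0,0,0,0,0,0],
    [0,0,0,0,0,0],
    [0,0,0,0,0,0],
  ],
)

```text
clock: 11.95
eef_pos: [620.0, -112.7, 175.9]
tool_rot: [-1.563, 0.011, -1.564]
force: [12.0, 17.4, 2.3]
width: 18.5
```

```bash
python3 - <<'E'
from h import *
s=read_state();d=s["eef_pos"][:2]-[560.45,-87.1];print(s["eef_pos"],s["force"],s["tool_rot"],s["clock"],np.hypot(*d),np.degrees(np.arctan2(d[1],d[0])))
E
```

```text
[ 620.00644702 -112.71117589  175.8889677 ] [11.97541563 17.42338666  2.27210924] [-1.56303167  0.01146131 -1.56365057] 11.95 64.82979803001005 -23.26925041830594
```

Stop reached: tangential force rose to ~20 N while the handle stayed put at about -23.2°, held over 1 s (matches the plate's yaw). Now back off CCW, first unloading the push.

```bash
python3 - <<'E'
from h import *
C=np.array([560.45,-87.1])
for a in(-23.1,96.9,216.9): arc(C,a,10,12)
E
```

```text
[[np.float64(-0.27), 0, np.float64(0.09), 0, 0, 0], [np.float64(-0.28), 0, np.float64(0.04), 0, 0, 0], [np.float64(-0.28), 0, np.float64(-0.01), 0, 0, 0], [np.float64(-0.28), 0, np.float64(-0.06), 0, 0, 0], [np.float64(-0.26), 0, np.float64(-0.11), 0, 0, 0], [np.float64(-0.24), 0, np.float64(-0.15), 0, 0, 0], [np.float64(-0.21), 0, np.float64(-0.18), 0, 0, 0], [np.float64(-0.18), 0, np.float64(-0.23), 0, 0, 0], [np.float64(-0.13), 0, np.float64(-0.25), 0, 0, 0], [np.float64(-0.09), 0, np.float64(-0.27), 0, 0, 0], [np.float64(-0.04), 0, np.float64(-0.28), 0, 0, 0], [np.float64(0.01), 0, np.float64(-0.28), 0, 0, 0]] end [552.63839733 -22.60191258]
[[np.float64(0.06), 0, np.float64(-0.28), 0, 0, 0], [np.float64(0.1), 0, np.float64(-0.26), 0, 0, 0], [np.float64(0.15), 0, np.float64(-0.24), 0, 0, 0], [np.float64(0.19), 0, np.float64(-0.21), 0, 0, 0], [np.float64(0.23), 0, np.float64(-0.18), 0, 0, 0], [np.float64(0.25), 0, np.float64(-0.13), 0, 0, 0], [np.float64(0.26), 0, np.float64(-0.09), 0, 0, 0], [np.float64(0.29), 0, np.float64(-0.04), 0, 0, 0], [np.float64(0.28), 0, np.float64(0.01), 0, 0, 0], [np.float64(0.28), 0, np.float64(0.06), 0, 0, 0], [np.float64(0.26), 0, np.float64(0.11), 0, 0, 0], [np.float64(0.24), 0, np.float64(0.15), 0, 0, 0]] end [ 508.64110548 -126.17077277]
[[np.float64(0.21), 0, np.float64(0.19), 0, 0, 0], [np.float64(0.18), 0, np.float64(0.22), 0, 0, 0], [np.float64(0.13), 0, np.float64(0.25), 0, 0, 0], [np.float64(0.09), 0, np.float64(0.27), 0, 0, 0], [np.float64(0.04), 0, np.float64(0.28), 0, 0, 0], [np.float64(-0.01), 0, np.float64(0.28), 0, 0, 0], [np.float64(-0.06), 0, np.float64(0.28), 0, 0, 0], [np.float64(-0.11), 0, np.float64(0.26), 0, 0, 0], [np.float64(-0.15), 0, np.float64(0.25), 0, 0, 0], [np.float64(-0.19), 0, np.float64(0.21), 0, 0, 0], [np.float64(-0.22), 0, np.float64(0.17), 0, 0, 0], [np.float64(-0.25), 0, np.float64(0.13), 0, 0, 0]] end [ 620.0704972  -112.52731465]
```

Emit:
apply_moves(
  targets=[
    [-0.12,0,0.05,0,0,0],
    [-0.12,0,0.05,0,0,0],
    [0,0,0,0,0,0],
    [0,0,0,0,0,0],
  ],
)

```text
clock: 12.45
eef_pos: [620.2, -112.4, 175.8]
tool_rot: [-1.569, 0.001, -1.57]
force: [4.6, 2.3, 6.1]
width: 18.4
```

Emit:
apply_moves(
  targets=[
    [-0.27,0,0.09,0,0,0],
    [-0.28,0,0.04,0,0,0],
    [-0.28,0,-0.01,0,0,0],
    [-0.28,0,-0.06,0,0,0],
    [-0.26,0,-0.11,0,0,0],
    [-0.24,0,-0.15,0,0,0],
    [-0.21,0,-0.18,0,0,0],
    [-0.18,0,-0.23,0,0,0],
    [-0.13,0,-0.25,0,0,0],
    [-0.09,0,-0.27,0,0,0],
    [-0.04,0,-0.28,0,0,0],
    [0.01,0,-0.28,0,0,0],
  ],
)

```text
clock: 13.95
eef_pos: [551.8, -22.6, 175.8]
tool_rot: [-1.57, 0.001, -1.57]
force: [3.6, 2.2, 5.5]
width: 18.7
```

Emit:
apply_moves(
  targets=[
    [0.06,0,-0.28,0,0,0],
    [0.1,0,-0.26,0,0,0],
    [0.15,0,-0.24,0,0,0],
    [0.19,0,-0.21,0,0,0],
    [0.23,0,-0.18,0,0,0],
    [0.25,0,-0.13,0,0,0],
    [0.26,0,-0.09,0,0,0],
    [0.29,0,-0.04,0,0,0],
    [0.28,0,0.01,0,0,0],
    [0.28,0,0.06,0,0,0],
    [0.26,0,0.11,0,0,0],
    [0.24,0,0.15,0,0,0],
  ],
)

```text
clock: 15.45
eef_pos: [507.6, -125.3, 175.7]
tool_rot: [-1.572, 0.003, -1.569]
force: [2.4, 6.0, 8.7]
width: 18.6
```

Emit:
apply_moves(
  targets=[
    [0.21,0,0.19,0,0,0],
    [0.18,0,0.22,0,0,0],
    [0.13,0,0.25,0,0,0],
    [0.09,0,0.27,0,0,0],
    [0.04,0,0.28,0,0,0],
    [-0.01,0,0.28,0,0,0],
    [-0.06,0,0.28,0,0,0],
    [-0.11,0,0.26,0,0,0],
    [-0.15,0,0.25,0,0,0],
    [-0.19,0,0.21,0,0,0],
    [-0.22,0,0.17,0,0,0],
    [-0.25,0,0.13,0,0,0],
  ],
)

```text
clock: 16.95
eef_pos: [618.2, -116.7, 175.8]
tool_rot: [-1.573, -0.004, -1.573]
force: [-0.1, -4.8, 7.7]
width: 18.8
```

One turn back; radii 65.1, 65.2, 64.9, so no slip in the grip. Second turn.

Emit:
apply_moves(
  targets=[
    [-0.27,0,0.09,0,0,0],
    [-0.28,0,0.04,0,0,0],
    [-0.28,0,-0.01,0,0,0],
    [-0.28,0,-0.06,0,0,0],
    [-0.26,0,-0.11,0,0,0],
    [-0.24,0,-0.15,0,0,0],
    [-0.21,0,-0.18,0,0,0],
    [-0.18,0,-0.23,0,0,0],
    [-0.13,0,-0.25,0,0,0],
    [-0.09,0,-0.27,0,0,0],
    [-0.04,0,-0.28,0,0,0],
    [0.01,0,-0.28,0,0,0],
  ],
)

```text
clock: 18.45
eef_pos: [551.8, -22.6, 175.8]
tool_rot: [-1.57, 0.001, -1.57]
force: [3.2, 1.4, 6.3]
width: 18.5
```

Emit:
apply_moves(
  targets=[
    [0.06,0,-0.28,0,0,0],
    [0.1,0,-0.26,0,0,0],
    [0.15,0,-0.24,0,0,0],
    [0.19,0,-0.21,0,0,0],
    [0.23,0,-0.18,0,0,0],
    [0.25,0,-0.13,0,0,0],
    [0.26,0,-0.09,0,0,0],
    [0.29,0,-0.04,0,0,0],
    [0.28,0,0.01,0,0,0],
    [0.28,0,0.06,0,0,0],
    [0.26,0,0.11,0,0,0],
    [0.24,0,0.15,0,0,0],
  ],
)

```text
clock: 19.95
eef_pos: [507.7, -125.3, 175.7]
tool_rot: [-1.571, 0.003, -1.569]
force: [2.5, 5.8, 8.6]
width: 18.4
```

Emit:
apply_moves(
  targets=[
    [0.21,0,0.19,0,0,0],
    [0.18,0,0.22,0,0,0],
    [0.13,0,0.25,0,0,0],
    [0.09,0,0.27,0,0,0],
    [0.04,0,0.28,0,0,0],
    [-0.01,0,0.28,0,0,0],
    [-0.06,0,0.28,0,0,0],
    [-0.11,0,0.26,0,0,0],
    [-0.15,0,0.25,0,0,0],
    [-0.19,0,0.21,0,0,0],
    [0,0,0,0,0,0],
    [0,0,0,0,0,0],
  ],
)

```text
clock: 21.45
eef_pos: [606.7, -132.7, 175.8]
tool_rot: [-1.572, -0.0, -1.571]
force: [1.4, 0.1, 8.0]
width: 18.3
```

```bash
python3 - <<'E'
from h import *
s=read_state();p=s["eef_pos"][:2];d=p-[560.45,-87.1];print(p,s["force"],s["clock"],np.hypot(*d),np.degrees(np.arctan2(d[1],d[0])), np.array([620.2,-112.4])-p)
E
```

```text
[ 606.69857293 -132.65488081] [1.4031961  0.12445325 7.95513146] 21.45 64.91669788429755 -44.567065589776504 [13.50142707 20.25488081]
```

Emit:
apply_moves(
  targets=[
    [-0.12,0,0.1,0,0,0],
    [-0.12,0,0.09,0,0,0],
    [-0.13,0,0.07,0,0,0],
    [-0.12,0,0.06,0,0,0],
    [0,0,0,0,0,0],
    [0,0,0,0,0,0],
    [0,0,0,0,0,0],
    [0,0,0,0,0,0],
  ],
)

```text
clock: 22.45
eef_pos: [619.3, -114.5, 175.8]
tool_rot: [-1.572, -0.002, -1.572]
force: [1.2, -2.1, 7.6]
width: 18.3
```

```bash
cat > r.py <<'E'
from h import *
s=read_state();p=s["eef_pos"][:2];d=p-[560.45,-87.1];print(p,s["force"],s["tool_rot"],s["clock"],np.hypot(*d),np.degrees(np.arctan2(d[1],d[0])), np.array([620.2,-112.4])-p,s["width"])
E
python3 r.py
```

```text
[ 619.2664862 -114.4607565] [ 1.2275722  -2.06281073  7.56740043] [-1.57206906 -0.00191906 -1.5716912 ] 22.45 64.86902223342142 -24.94730996975085 [0.9335138 2.0607565] 18.276415587770728
```

Emit:
apply_moves(
  targets=[
    [-0.05,0,0.02,0,0,0],
    [0,0,0,0,0,0],
    [0,0,0,0,0,0],
    [0,0,0,0,0,0],
  ],
)

```text
clock: 22.95
eef_pos: [619.9, -113.2, 175.8]
tool_rot: [-1.572, -0.003, -1.572]
force: [1.2, -2.0, 7.7]
width: 18.7
```

```bash
python3 r.py
```

```text
[ 619.87901571 -113.18774319] [ 1.17509192 -1.99276357  7.67381957] [-1.57236445 -0.00273007 -1.57217399] 22.95 64.90283702170778 -23.700185250854215 [0.32098429 0.78774319] 18.74902834517369
```

Emit:
apply_moves(
  targets=[
    [-0.03,0,0.01,0,0,0],
    [0,0,0,0,0,0],
    [0,0,0,0,0,0],
    [0,0,0,0,0,0],
    [0,0,0,0,0,0],
    [0,0,0,0,0,0],
  ],
)

```text
clock: 23.7
eef_pos: [620.3, -112.2, 175.8]
tool_rot: [-1.572, -0.003, -1.572]
force: [1.4, -3.2, 7.5]
width: 18.5
```

```bash
python3 r.py; python3 - <<'E'
import cv2,numpy as np
from cell import *
cv2.imwrite("pics/end.png",np.hstack([cv2.resize(get_image(n)[:,:,::-1],(400,300)) for n in("scene","side")]))
E
```

```text
[ 620.29705916 -112.24652686] [ 1.41636968 -3.22585042  7.49421127] [-1.57229801 -0.0030198  -1.57232831] 23.7 64.91547044658708 -22.791163436584522 [-0.09705916 -0.15347314] 18.503415572115614
```

View pics/end.png

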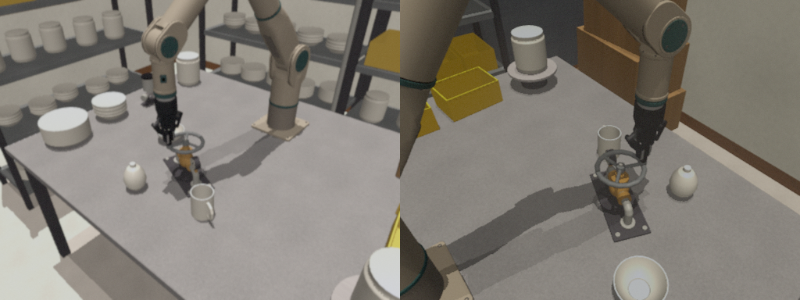

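The picture shows the gripper on the handle, with mug, bowl and vase at their first pixel positions (side: vase ≈(362,234), bowl ≈(307,365)). The handle is back within 0.2° of the stop angle, two turns on.

```bash
python3 r.py; python3 -c "
from cell import *
print(finish_job())"
```

```text
[ 620.25984614 -112.23236464] [ 0.99481032 -3.32356089  7.625922  ] [-1.57236386 -0.00302553 -1.57224075] 23.8 64.87567686158984 -22.79236353431842 [-0.05984614 -0.16763536] 18.84018432099415
the job is handed in; nothing more can be done
None
```

The valve was closed fully, backed off two full turns, and the job was handed in at 23.8 s with the crank handle still gripped. `finish_job()` reports no verdict, so this rests on my own checks.

- **Closing:** I gripped the handle and turned the wheel clockwise about 430°. At the stop the handle stayed at about -23° in the robot frame while the push rose to about 20 N. I kept it pressed there for over a second.
- **Backing off:** I then turned it counter-clockwise two turns.
- **Final position:** The handle ended at -22.8°, against -23.0° measured at the stop with little load. That is about 0.2° beyond exactly two turns.
- **Grip:** The finger opening reads 18.8 mm on the 20 mm handle. Handle positions around the circle fitted a 65 mm radius to within about 0.2 mm, so I saw no slip. The highest force I read was about 21 N.
- **Bystanders:** In the last picture the mug, bowl and vase stand where they were at the start, judged by eye.
- **Disagreements:** My first camera estimate of the wheel centre was about 2 mm off the centre measured from the motion, so I used the measured one. The valve's yaw from its plate bolts (-22.4°) also differed by about 0.6° from the stop angle. No check failed.

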